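# Push a row of vials home in their rail and bolt them in

### The job

Four brown vials stand touching in a row in the aluminium rail. From behind, gently push the whole row along together as one train until the first vial is fully home against the end stop, then push the bolt's black knob all the way in so that the bolt lies across the rail behind the last vial. Only push with the fingertips: do not pinch, lift or tip any vial, and leave everything else on the table undisturbed.

Things in the scene. Friction and masses are not known exactly. Their poses are not given: they have to be found in the camera images.
- rail: fixed aluminium channel, 338 x 62 mm. Own +x runs along it towards the end stop, +y across, z up; the bolt is on its -y side, facing the robot. Origin on the table, on the channel's centre line. Floor 6 mm above the table, 41 mm wide between 5 mm thick side walls with tops 22 mm above the table. Channel from x = -175 mm (open end) to the stop's face at +150 mm
- bolt_guide (a point): top centre of the bolt's guide block, fixed outside the rail's -y wall: 26 mm along the rail, 20 mm across, top 24 mm above the table (rail frame x = -8, y = -36, z = 24 mm)
- stop_face (a point): foot of the end stop's face, on the channel's centre line at floor level (rail frame x = 150, y = 0, z = 6 mm); the stop plate is 8 mm thick, 51 mm wide, its top 51 mm above the table
- vial_1: brown glass vial with white screw cap, upright in the channel, number 1 of the row counted from the end stop (first, nearest the stop). Body 38 mm across and 52 mm tall, 67 mm with the 33 mm wide cap, about 60 g; origin at the centre of its underside, z up. Home at rail x = 131 mm
- vial_2: brown glass vial with white screw cap, upright in the channel, number 2 of the row counted from the end stop. Body 38 mm across and 52 mm tall, 67 mm with the 33 mm wide cap, about 60 g; origin at the centre of its underside, z up. Home at rail x = 93 mm
- vial_3: brown glass vial with white screw cap, upright in the channel, number 3 of the row counted from the end stop. Body 38 mm across and 52 mm tall, 67 mm with the 33 mm wide cap, about 60 g; origin at the centre of its underside, z up. Home at rail x = 55 mm
- vial_4: brown glass vial with white screw cap, upright in the channel, number 4 of the row counted from the end stop (last, the one to push on; the row slides under 1 to 3 N). Body 38 mm across and 52 mm tall, 67 mm with the 33 mm wide cap, about 60 g; origin at the centre of its underside, z up. Home at rail x = 17 mm
- bolt (a joint): slide of the steel bolt: 0 = drawn back, 0.030 m = fully in, growing along the rail's +y. Friction about 2 N, no spring. The 6 mm thick rod runs 14 mm above the table at rail x = -8 mm; drawn, its end hides in the side wall; fully in, it reaches 7 mm past the channel's centre line. It can only go in when the whole row is home within about 3 mm
- bolt_knob (a point): top centre of the bolt's upright black knob, 50 mm above the table; knob 12 to 15 mm in diameter, standing from 6 to 50 mm above the table at the outer end of the rod; at rail x = -8 mm, y = -82 mm when drawn, -52 mm when fully in
- spare_vial: a fifth brown vial of the same kind, standing alone on the table beyond the rail; origin at the centre of its underside; leave it alone
- ring_foot: broken-off glass foot ring, 60 mm across, 22 mm high, on the robot's side of the rail near its stop end; origin under its centre; leave it alone
- needle_holder: thin wooden needle holder lying on the table, 117 x 8 x 8 mm, on the robot's side of the rail near its open end; origin under its middle; leave it alone
- petri_lid: clear dish lid, 91 mm across, 11 mm high, to the right of the rail; origin under its centre; leave it alone
- glass_cylinder: upright open glass cylinder, 76 mm across, 132 mm tall, behind and to the right of the rail; origin under its centre; leave it alone
Mind the look-alikes: they are no part of the job. What is shaped like the vial_1 but orange, pink or turquoise is not meant.

How it is judged:
By the outcome, as a careful person would: the job done as asked, in the order asked, and still so for the second after the job is handed in, with the robot touching nothing.
It also fails if it takes over 42 s, if anything falls off the work surface, if the arm or the gripper's body presses on something with over 40 N, if the wrist force passes 120 N, or if a joint passes its speed limit or range.

### The arm

A 6-joint arm with a two-finger parallel gripper is mounted at the origin on the work surface; the furniture and walls round the work are solid. World frame = base frame: x ahead of the robot, y to its left, z up, the work surface at z = 0. Lengths are in m, angles in rad, forces in N, time in s.
With the tool pointing down it reaches from about 0.35 to 0.775 m from the base axis. Payload 5.5 kg.
Tool frame: the origin (TCP) lies at the very end of the fingers, on their centre line; the grasp point (between the pads) lies 19 mm behind it; z points along the fingers, y is the direction in which the jaws open and shut (so a half turn about z gives the same grasp; the last joint's range is limited). The gripper opens to 85 mm and grips with 20 to 120 N. Pads are 22 mm wide; open, the fingers measure 114 mm over their backs; the gripper's body (76 mm by 85 mm) begins 54 mm behind the grasp point. The pads swing forward as they close: fully open they stand 13 mm farther back than shut.
Start: joints at [1.036, 0.313, 0.046, 1.304, 0, 1.431], TCP at [0.221, 0.531, 0.231] pointing down, gripper open.
Joint ranges: [-2.76, 2.76], [-0.86, 1.69], [-1.03, 1.26], [-2.2, 2.34], [-1.47, 1.5], [-3.14, 3.14]. Speed limits (rad/s): [2.57, 2.57, 3.14, 3.14, 3.14, 3.14].

### API

Orientations are given as a unit quaternion [w, x, y, z].
In Python, from workcell import get_state, read_camera, hand_in, find_in, silhouettes gives the robot as it stands. The module is installed in compiled form; this text tells all that it offers.
- The arm moves only by the tool send_rows, never from a script. Its argument "deltas" is a list that holds one entry, the list of rows, each a list of 6 numbers: the shift along the world's x, y, z in cm, then the turn, a rotation vector about the world's x, y, z in degrees. In form: [[[dx, dy, dz, wx, wy, wz], ...]]. A call has 1 to 12 rows; each row is the pose to reach, as a shift and turn from the pose commanded when the call began; what a row does not reach only later rows make up. A row lasts 1/10 s, in which the tool goes at most 50 mm and 8.59 degrees, less where a joint would pass 70% of its speed; a pose out of reach is approached as far as the arm can. A call with a gripper value outside its range is refused whole. "jaw" is the opening, from -1 (shut) to 1 (fully open), so that 0 is half open, set as the call begins (left out, the last holds). The fingers move at their own pace and stop on an object; "force" is the grip in N (left out, the last holds). Time passes only in rows, so rows that repeat a pose let the fingers close. It gives the time, the measured TCP pose, the force and the opening at its end, in the units of the state.
- get_state(): the state, without advancing time (a new reading comes with each control period).
- read_camera(name): name is "side" or "top"; returns a dict with "img" (384x512x3 uint8, red, green, blue), "z_map" (384x512 float32, m along the optical axis (not along the pixel's ray), 0 where there is no reading), "vfov" (degrees; the focal length in pixels is half the picture's height over the tangent of half this angle, whatever the lens; pixels are square), "cx", "cy" (the principal point, pixels), "k1" (the pictures are not rectified: a ray, as slopes to the right and down, at radius r is drawn at 1 + k1 r^2 times it, then the intrinsics apply), "R" (3x3) and "t" (3): a world point X has camera coordinates R X + t. Camera axes: x right, y down, z forward; pixel columns grow to the right and rows downward; lengths in m; the calibration is good to about 2 mm. A picture is of the moment at which its call begins.
- hand_in(): hands the job in, once; it reports no verdict.
Trained networks look in a picture, given as the dict that the camera call returned (one of the last four; its "shot" number tells which), for a name from the list of things; names that differ only in an ending like _2 or _b are one class to them, and where a whole thing is asked for, a point or a joint stands for the part that bears it (a point fixed in the world has none). Each returns a list of dicts, best first, with "conf" (0 to 1); they miss things now and then, are a little off and sometimes report something else, mostly with a low value. They report only what shows in the picture. A call takes as long as a camera call. They do not tell look-alikes from the thing itself.
- find_in(picture, thing): "box" ([centre column, centre row, width, height] in pixels, round what is visible of it).
- silhouettes(picture, thing): "mask" (384x512 bool, what is visible of it) and "box" ([centre column, centre row, width, height] in pixels, round what is visible of it).
The state is a dict: "clock": time; "joint_pos": joint angles; "qvel": joint speeds; "tau": joint torques, N m; "tcp_pos": TCP position; "orientation": TCP orientation; "wrist_force": force on the tool from outside, world axes, zero at the start; "ft_torque": the same for the moment, N m; "finger_gap": finger opening in m.
Only numpy, scipy, OpenCV 4.12 (cv2) and the standard library are available. Lean on these libraries where they do the work, as an engineer would, in place of code of your own. Each camera call takes 0.05 s, during which the arm holds its last target.

## Working session

There is one attempt and no reset: what is moved stays moved. The work goes in short steps, Python scripts to look and compute and a tool call to move; the robot and the scene stay as the last step left them, time stands still between calls to the robot, and variables do not carry over. Pictures are saved under pics/ and viewed, and the job is handed in when it is done.

Besides the shell and the picture viewer there is one more tool, called after "Emit:" in YAML: its name, and indented under it one key for each argument. send_rows: Moves the arm, as the interface text tells. Its arguments: {"type":"object","properties":{"deltas":{"type":"array","items":{"type":"array","items":{"type":"array","items":{"type":"number"}}}},"jaw":{"type":"number"},"force":{"type":"number"}},"required":["deltas"]}

```bash
mkdir -p pics; cat > h.py <<'E'
import numpy as np, cv2
from workcell import *
def K(p):
    h=p["img"].shape[0]; f=h/2/np.tan(np.radians(p["vfov"])/2)
    return f
def ray(p,u,v):
    f=K(p); d=np.array([(u-p["cx"])/f,(v-p["cy"])/f])
    s=d.copy()
    for _ in range(20): s=d/(1+p["k1"]*(s@s))
    return s
def pz(p,u,v,z):  # intersect with world plane z
    s=ray(p,u,v); R=np.array(p["R"]);t=np.array(p["t"])
    C=-R.T@t; d=R.T@np.array([s[0],s[1],1]); return C+d*(z-C[2])/d[2]
def pd(p,u,v):
    s=ray(p,u,v); z=p["z_map"][int(round(v)),int(round(u))]
    return np.array(p["R"]).T@(np.array([s[0]*z,s[1]*z,z])-np.array(p["t"]))
def proj(p,X):
    c=np.array(p["R"])@np.array(X)+np.array(p["t"]); s=c[:2]/c[2]; s=s*(1+p["k1"]*(s@s)); return s*K(p)+np.array([p["cx"],p["cy"]])
def save(p,n,sc=1.5): cv2.imwrite("pics/"+n,cv2.resize(p["img"][:,:,::-1],None,fx=sc,fy=sc))
E
python3 - <<'E'
from h import *
import pickle
for n in("top","side"):
    p=read_camera(n); save(p,n+"1.png"); pickle.dump(p,open(n+"1.pkl","wb"))
    print(n,p["vfov"],p["k1"],p["cx"],p["cy"],-np.array(p["R"]).T@p["t"])
    for th in("vial_1","bolt_knob","rail","needle_holder","ring_foot"):
        print(th,[(np.round(d["box"]),round(d["conf"],2)) for d in find_in(p,th)])
print(get_state())
E
```

```text
top 45.73836125075263 0.05213679222950394 255.09819793237327 187.87245265257567 [ 0.46596172 -0.01835559  1.06875866]
vial_1 [(array([219., 124.,  14.,  23.]), 0.86), (array([248., 241.,  16.,  16.]), 0.76), (array([213., 172.,  16.,  22.]), 0.75), (array([229., 172.,  17.,  20.]), 0.69), (array([254., 127.,  20.,  25.]), 0.59), (array([196., 175.,  15.,  15.]), 0.49), (array([245., 170.,  20.,  21.]), 0.48)]
bolt_knob [(array([246., 169.,  19.,  21.]), 0.38)]
rail [(array([214., 182., 140.,  58.]), 0.89)]
needle_holder [(array([158., 225.,  38.,   5.]), 0.68)]
ring_foot [(array([269., 208.,  27.,  28.]), 0.67), (array([175., 144.,  18.,  23.]), 0.3)]
side 43.81478225112941 -0.18712286982158868 247.764229149091 187.84406210538762 [ 0.155846   -0.89627644  0.58320849]
vial_1 [(array([276., 172.,  13.,  27.]), 0.86), (array([253., 194.,  16.,  29.]), 0.85), (array([225., 175.,  13.,  30.]), 0.76), (array([289., 185.,  14.,  29.]), 0.63), (array([190., 214.,  19.,  34.]), 0.62), (array([241., 184.,  12.,  23.]), 0.6), (array([233., 179.,  12.,  24.]), 0.55)]
bolt_knob [(array([208., 193
[... 194 characters left out ...]
26.,  27.,  14.]), 0.67)]
{'clock': 0.6, 'joint_pos': array([ 1.03642552e+00,  3.13197496e-01,  4.61059474e-02,  1.30360101e+00,
       -4.01325315e-05,  1.43120045e+00]), 'qvel': array([-0.00129566,  0.00054996,  0.00083627,  0.00160669,  0.00046017,
       -0.00048076]), 'tau': array([-8.45145114e-04, -4.80152500e+01,  2.98663044e+01,  3.10702962e-04,
       -1.69857276e-04,  2.18583338e-06]), 'tcp_pos': array([0.22118455, 0.53080145, 0.23132704]), 'orientation': array([3.60932337e-05, 1.96108197e-01, 9.80582262e-01, 4.23327070e-05]), 'wrist_force': array([-0.81492249, -0.80822847, -0.26074709]), 'ft_torque': array([ 0.00066046,  0.03968446, -0.00145557]), 'finger_gap': 0.0852117860046352}
```

```bash
python3 - <<'E'
import pickle,cv2
for n,(a,b,c,d) in (("top",(130,100,300,270)),("side",(140,110,340,260))):
    p=pickle.load(open(n+"1.pkl","rb")); im=p["img"][b:d,a:c,::-1]
    cv2.imwrite(f"pics/{n}1c.png",cv2.resize(im,None,fx=4,fy=3.5 if 0 else 4,interpolation=cv2.INTER_CUBIC)[:600,:800])
E
```

```text
(no output)
```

View pics/top1.png

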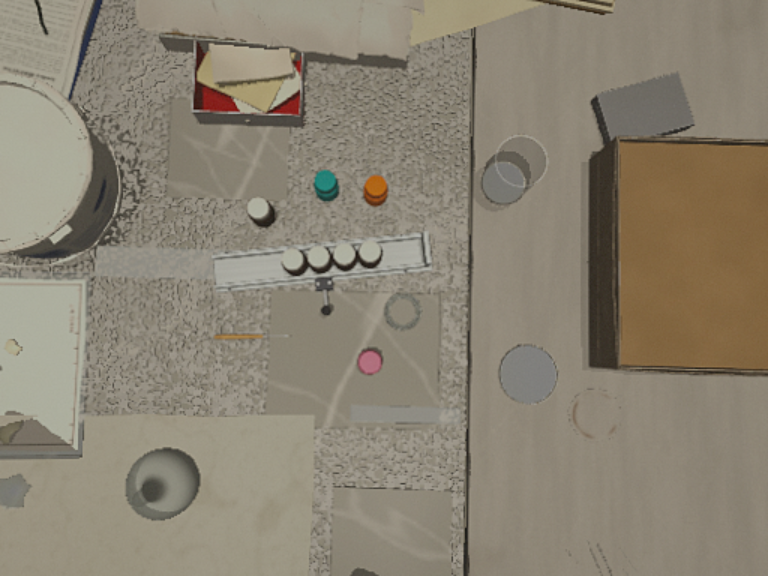

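View pics/side1.png

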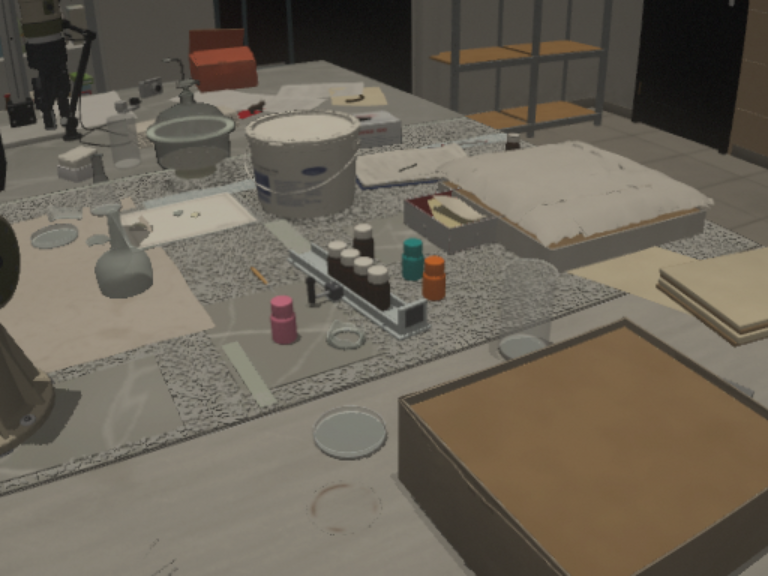

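View pics/top1c.png

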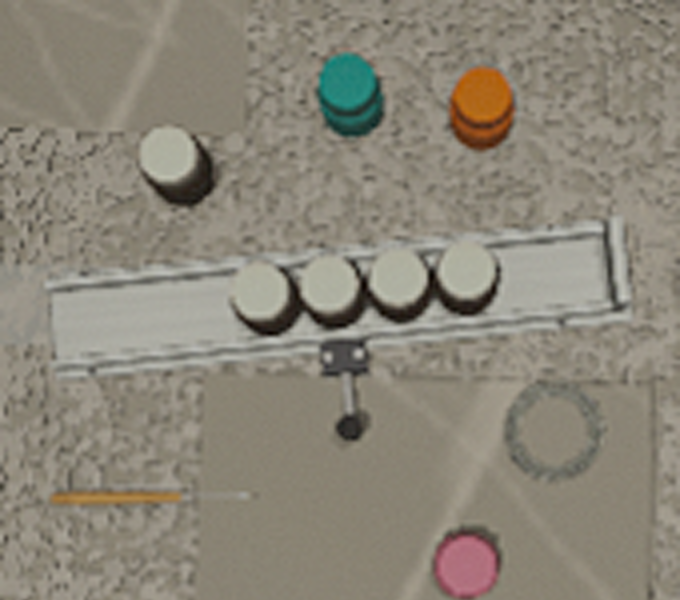

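```bash
python3 - <<'E'
from h import *; import pickle
p=pickle.load(open("top1.pkl","rb"))
print(np.round(p["R"],3))
for n,u,v,z in (("r tl",142.5,172,.022),("r tr stop",286,156,.022),("bl",145,193,.022),("br",287,178,.022),("knob",217.5,206,.05),
 ("c4",195.5,174,.067),("c3",212.5,172,.067),("c2",229,170,.067),("c1",246.5,167.5,.067)):
    print(n,np.round(pz(p,u,v,z),4),np.round(pd(p,u,v),4))
# caps
for n in ("side",):
  q=pickle.load(open("side1.pkl","rb"))
E
```

```text
[[ 0.027 -0.999  0.028]
 [-0.995 -0.029 -0.1  ]
 [ 0.101 -0.026 -0.995]]
r tl [0.6015 0.2142 0.022 ] [0.6027 0.2162 0.0128]
r tr stop [ 0.6493 -0.1154  0.022 ] [ 6.532e-01 -1.175e-01 -2.000e-04]
bl [0.5533 0.2061 0.022 ] [0.5546 0.2095 0.006 ]
br [ 0.5977 -0.1188  0.022 ] [ 0.5997 -0.1203  0.0063]
knob [0.5265 0.0383 0.05  ] [0.5265 0.0384 0.0492]
c4 [0.5948 0.0883 0.067 ] [0.5938 0.0874 0.0748]
c3 [0.6005 0.051  0.067 ] [0.5997 0.0506 0.0729]
c2 [0.606  0.0147 0.067 ] [0.6054 0.0146 0.0715]
c1 [ 0.6128 -0.0239  0.067 ] [ 0.6121 -0.0239  0.0717]
```

View pics/side1c.png

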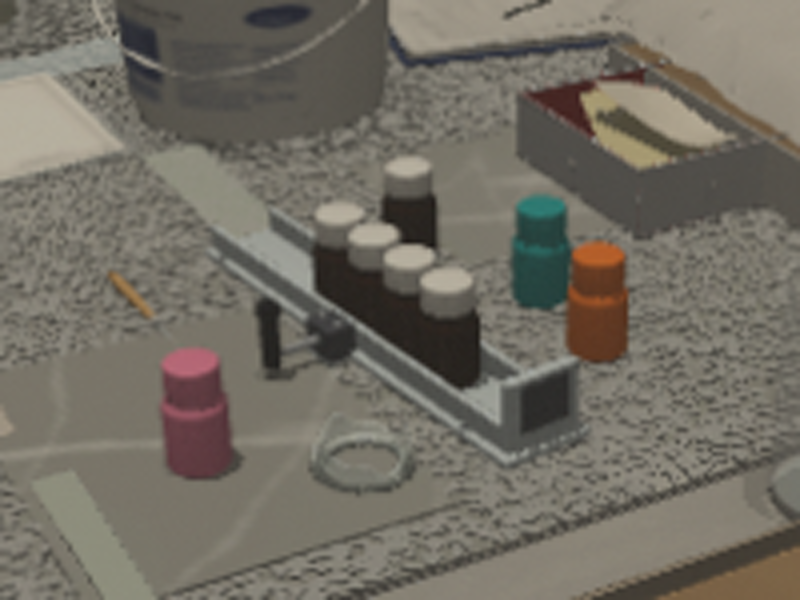

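```bash
cat > ov.py <<'E'
from h import *; import pickle
def P(o,th,x,y,z):
    c,s=np.cos(th),np.sin(th); return np.array([o[0]+c*x/1000-s*y/1000,o[1]+s*x/1000+c*y/1000,z/1000])
def lines():
    L=[]
    for y in(-25.5,-20.5,20.5,25.5): L.append(([-175,y,22],[150,y,22]))
    for x in(150,158): L.append(([x,-25.5,51],[x,25.5,51]))
    L.append(([150,-20.5,6],[150,20.5,6]))
    L.append(([-175,-20.5,6],[-175,20.5,6]))
    L.append(([-8,-46,24],[-8,-26,24])); L.append(([-8,-82,6],[-8,-82,50])); L.append(([-8,-82,14],[-8,-46,14]))
    for y in(-31,31): L.append(([-175,y,0],[163,y,0]))
    return L
def draw(p,o,th,fn,box,sc=5,vx=()):
    a,b,c,d=box
    im=cv2.resize(np.ascontiguousarray(p["img"][b:d,a:c,::-1]),None,fx=sc,fy=sc,interpolation=cv2.INTER_CUBIC)
    f=lambda X:tuple(int(round(k)) for k in ((proj(p,X)-[a,b]+.5)*sc))
    for A,B in lines(): cv2.line(im,f(P(o,th,*A)),f(P(o,th,*B)),(0,0,255),1)
    for x in vx:
        for z,r in((73,16.5),(58,19)):
            pts=np.array([f(P(o,th,x+r*np.cos(k),r*np.sin(k),z)) for k in np.linspace(0,6.28,40)]); cv2.polylines(im,[pts],True,(0,255,0),1)
    cv2.imwrite("pics/"+fn,im)
E
python3 - <<'E'
from ov import *
o=(.602,.0415);th=np.radians(-81.8)
p=pickle.load(open("top1.pkl","rb"));q=pickle.load(open("side1.pkl","rb"))
vx=[-47,-9,29,67]
draw(p,o,th,"ov_t1.png",(135,135,295,225),5,vx); draw(q,o,th,"ov_s1.png",(185,145,295,230),7,vx)
E
```

```text
(no output)
```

View pics/ov_t1.png

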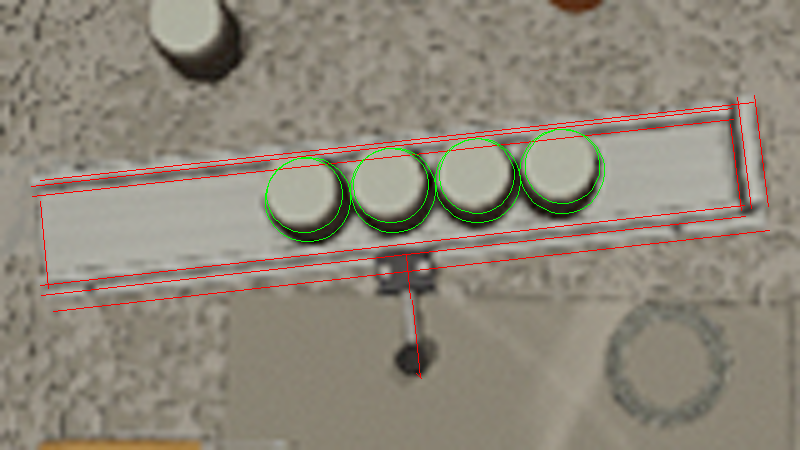

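View pics/ov_s1.png

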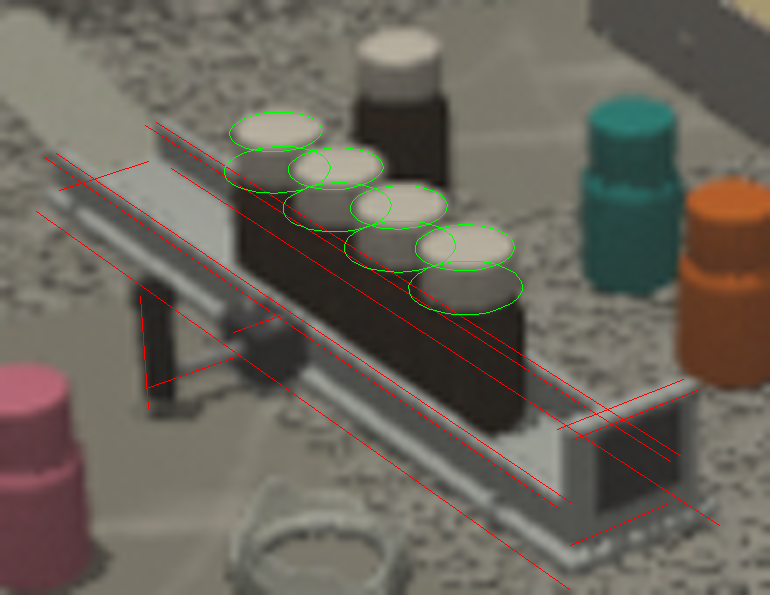

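```bash
python3 - <<'E'
from ov import *
o=(.6053,.0425);th=np.radians(-82.0)
p=pickle.load(open("top1.pkl","rb"));q=pickle.load(open("side1.pkl","rb"))
vx=[-46,-8,30,68]
draw(p,o,th,"ov_t2.png",(135,135,295,225),5,vx); draw(q,o,th,"ov_s2.png",(185,145,295,230),7,vx)
E
```

```text
(no output)
```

View pics/ov_t2.png

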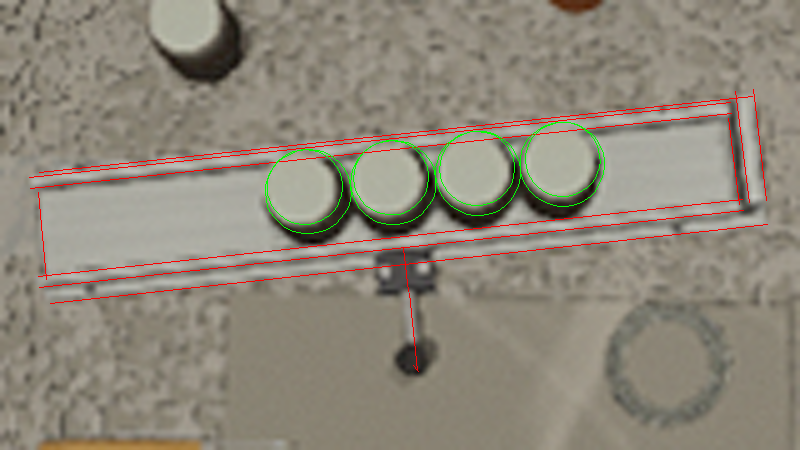

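View pics/ov_s2.png

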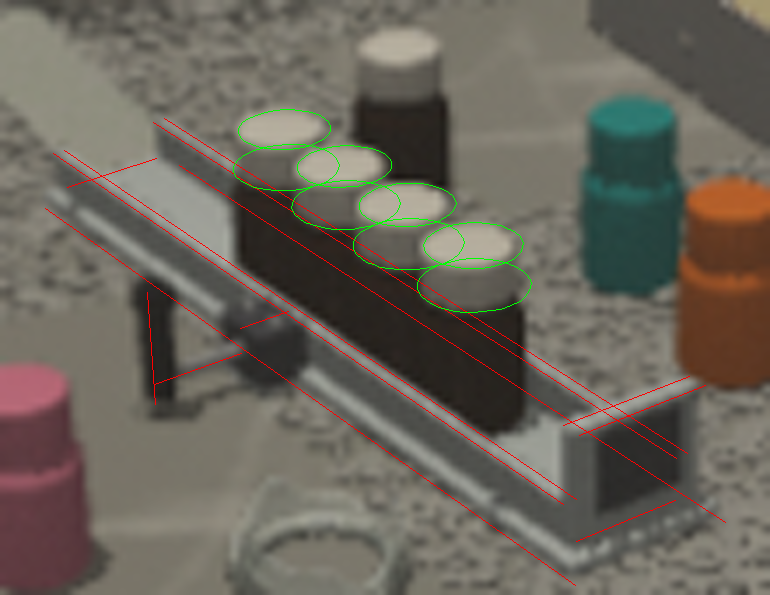

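```bash
python3 - <<'E'
from ov import *
o=(.6040,.0425);th=np.radians(-81.9)
p=pickle.load(open("top1.pkl","rb"));q=pickle.load(open("side1.pkl","rb"))
for n,u,v in(("flask",101,327),("flask rim",112,318),("bucket",30,110),("bucket edge",70,130),("box front",20,280),("tray",40,230),("spare",173,139)):print(n,np.round(pd(p,u,v),3))
# height map scan: points with z>0.1
f=K(p);U,V=np.meshgrid(np.arange(512),np.arange(384))
X=np.array([pd(p,u,v) for v in range(0,384,3) for u in range(0,512,3)])
for zt in(.09,.15,.2):
    m=(X[:,2]>zt)&(X[:,2]<1)&(abs(X[:,1])<.7); Y=X[m]
    H,xe,ye=np.histogram2d(Y[:,0],Y[:,1],bins=[np.arange(0,1,.1),np.arange(-.5,.75,.1)]); print(zt);print(H.astype(int))
for x,n in((-90,"start"),(-76,"contact"),(-13,"end")):print(n,P(o,th,x,0,17))
for y in(-82,-52):print("knob",P(o,th,-8,y,50))
E
```

```text
flask [0.272 0.261 0.105]
flask rim [0.282 0.252 0.062]
bucket [0.699 0.407 0.165]
bucket edge [0.678 0.356 0.093]
box front [0.351 0.477 0.   ]
tray [0.464 0.441 0.004]
spare [0.672 0.141 0.064]
0.09
[[  0   0   0   0   0   0   0   0   0   0   0   0]
 [  0   0   0   0   0   0   0   0   0   0   0   0]
 [  0   0   0   0   0   0   0  22   0   0   0   0]
 [  0   0   0   0   0   0   0   0   0   0   0   0]
 [124  41   0   0   0   0   0   0   0   0   0   0]
 [252  97   0   0   0   0   0   0   1  39   0   0]
 [241  88   0   0   0   0   0   0 185 184   0   0]
 [211  70  59   8   0   0   0   0 150 204   0   0]
 [  0   0   0   0   0   0   0   0   0  34   0   0]]
0.15
[[  0   0   0   0   0   0   0   0   0   0   0   0]
 [  0   0   0   0   0   0   0   0   0   0   0   0]
 [  0   0   0   0   0   0   0   0   0   0   0   0]
 [  0   0   0   0   0   0   0   0   0   0   0   0]
 [  0   0   0   0   0   0   0   0   0   0   0   0]
 [  0   0   0   0   0   0   0   0   1  26   0   0]
 [  0   0   0   0   0   0   0   0 132 180   0   0]
 [  0   0   0   0   0   0   0   0 119 204   0   0]
 [  0   0   0   0   0   0   0   0   0  34   0   0]]
0.2
[[0 0 0 0 0 0 0 0 0 0 0 0]
 [0 0 0 0 0 0 0 0 0 0 0 0]
 [0 0 0 0 0 0 0 0 0 0 0 0]
 [0 0 0 0 0 0 0 0 0 0 0 0]
 [0 0 0 0 0 0 0 0 0 0 0 0]
 [0 0 0 0 0 0 0 0 0 0 0 0]
 [0 0 0 0 0 0 0 0 0 0 0 0]
 [0 0 0 0 0 0 0 0 0 0 0 0]
 [0 0 0 0 0 0 0 0 0 0 0 0]]
start [0.59131889 0.13160213 0.017     ]
contact [0.59329151 0.1177418  0.017     ]
end [0.60216828 0.05537031 0.017     ]
knob [0.52169085 0.03886629 0.05      ]
knob [0.55139156 0.04309333 0.05      ]
```

Emit:
send_rows:
  deltas:
    - [[36.9,-38.6,0,0,0,-59.3],[36.9,-38.6,0,0,0,-59.3],[36.9,-38.6,0,0,0,-59.3],[36.9,-38.6,0,0,0,-59.3],[36.9,-38.6,0,0,0,-59.3],[36.9,-38.6,0,0,0,-59.3],[36.9,-38.6,0,0,0,-59.3],[36.9,-38.6,0,0,0,-59.3],[36.9,-38.6,0,0,0,-59.3],[36.9,-38.6,0,0,0,-59.3],[36.9,-38.6,0,0,0,-59.3],[36.9,-38.6,0,0,0,-59.3]]
  jaw: -1

```text
clock: 1.8
tcp_pos: [0.5932, 0.141, 0.2305]
orientation: [0.001, 0.658, 0.753, -0.0]
wrist_force: [-0.6, 0.6, 0.1]
finger_gap: 0.0003
```

Emit:
send_rows:
  deltas:
    - [[0,0.3,-5,0,0,0],[0,0.3,-10,0,0,0],[0,0.3,-14,0,0,0],[0,0.3,-14,0,0,0],[0,0.3,-14,0,0,0]]

```text
clock: 2.3
tcp_pos: [0.5895, 0.1483, 0.0917]
orientation: [-0.0, 0.655, 0.755, -0.0]
wrist_force: [0.3, -0.4, 1.3]
finger_gap: 0.0001
```

```bash
python3 - <<'E'
from ov import *
o=(.6040,.0425);th=np.radians(-81.9)
p=read_camera("top");q=read_camera("side")
draw(p,o,th,"ov_t3.png",(135,135,295,225),5); draw(q,o,th,"ov_s3.png",(165,105,295,230),6)
s=get_state();print(s["tcp_pos"],s["orientation"],s["wrist_force"])
print(proj(p,s["tcp_pos"]),proj(q,s["tcp_pos"]))
E
```

```text
[0.59199453 0.14841724 0.09429458] [0.00150804 0.65533613 0.75533402 0.00167422] [0.30034004 0.5660317  0.20963953]
[165.95134598 172.79416082] [212.28181072 147.33562509]
```

View pics/ov_t3.png

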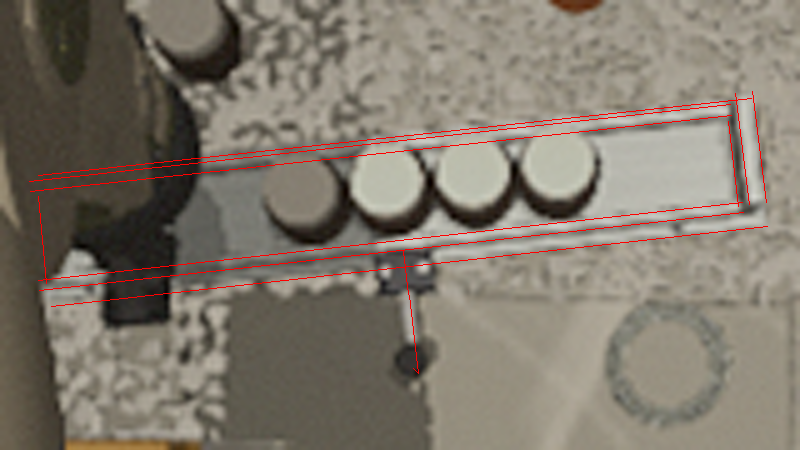

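View pics/ov_s3.png

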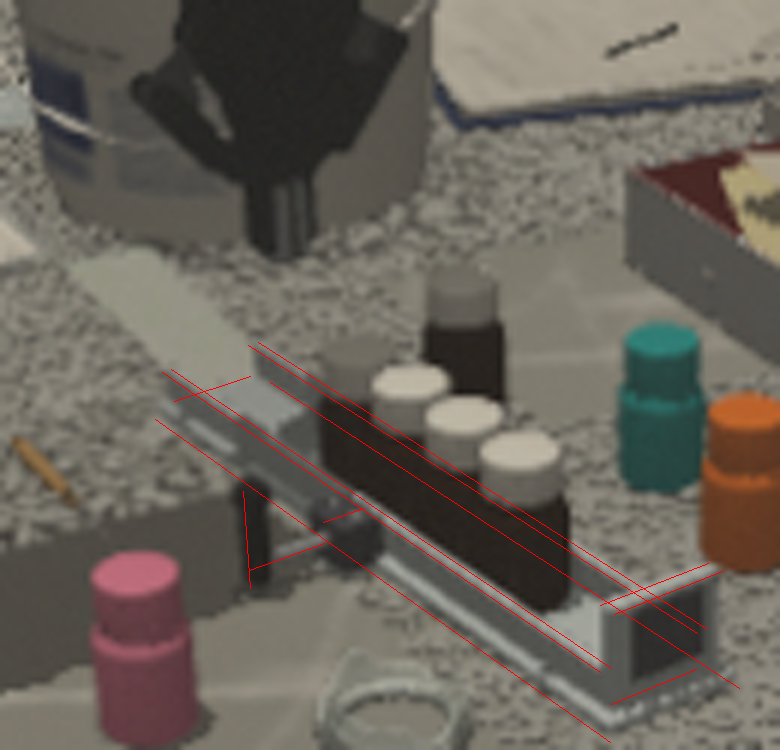

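Emit:
send_rows:
  deltas:
    - [[-0.1,0,-3,-7.9,-1.1,0],[-0.1,0,-6,-7.9,-1.1,0],[-0.1,0,-7.5,-7.9,-1.1,0],[-0.1,0,-7.5,-7.9,-1.1,0],[-0.1,0,-7.5,-7.9,-1.1,0]]

```text
clock: 2.9
tcp_pos: [0.591, 0.1482, 0.0187]
orientation: [0.054, 0.654, 0.753, -0.044]
wrist_force: [0.2, -0.3, 0.7]
finger_gap: -0.0
```

```bash
python3 - <<'E'
from ov import *
o=(.6040,.0425);th=np.radians(-81.9)
q=read_camera("side")
draw(q,o,th,"ov_s4.png",(165,105,295,230),6)
for i in range(3):
  s=get_state();print(s["tcp_pos"],s["orientation"],s["wrist_force"])
E
```

```text
[0.59133297 0.14811729 0.01901708] [ 0.05382225  0.65410121  0.75320513 -0.0440092 ] [ 0.26201932  0.8179153  -0.2003488 ]
[0.59133297 0.14811729 0.01901708] [ 0.05382225  0.65410121  0.75320513 -0.0440092 ] [ 0.26201932  0.8179153  -0.2003488 ]
[0.59133297 0.14811729 0.01901708] [ 0.05382225  0.65410121  0.75320513 -0.0440092 ] [ 0.26201932  0.8179153  -0.2003488 ]
```

View pics/ov_s4.png

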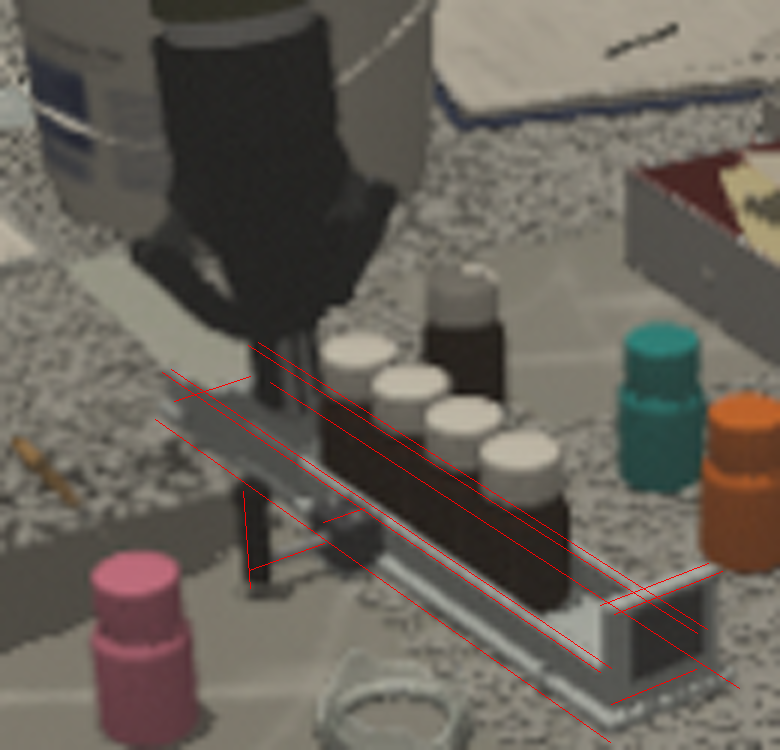

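Emit:
send_rows:
  deltas:
    - [[0.08,-0.6,0,0,0,0],[0.17,-1.2,0,0,0,0],[0.25,-1.8,0,0,0,0],[0.34,-2.4,0,0,0,0],[0.37,-2.6,0,0,0,0],[0.4,-2.8,0,0,0,0],[0.43,-3.0,0,0,0,0],[0.46,-3.2,0,0,0,0]]

```text
clock: 3.75
tcp_pos: [0.5938, 0.1161, 0.0163]
orientation: [0.052, 0.654, 0.754, -0.045]
wrist_force: [-0.3, 3.0, 0.6]
finger_gap: -0.0002
```

```bash
python3 - <<'E'
from ov import *
o=(.6040,.0425);th=np.radians(-81.9)
q=read_camera("side")
draw(q,o,th,"ov_s5.png",(165,105,295,230),6)
s=get_state();print(s["tcp_pos"],s["orientation"],s["wrist_force"])
E
```

```text
[0.59382306 0.11574625 0.01630921] [ 0.05238091  0.65388771  0.75339551 -0.0456324 ] [-0.60138468  0.9294046   0.12658866]
```

View pics/ov_s5.png

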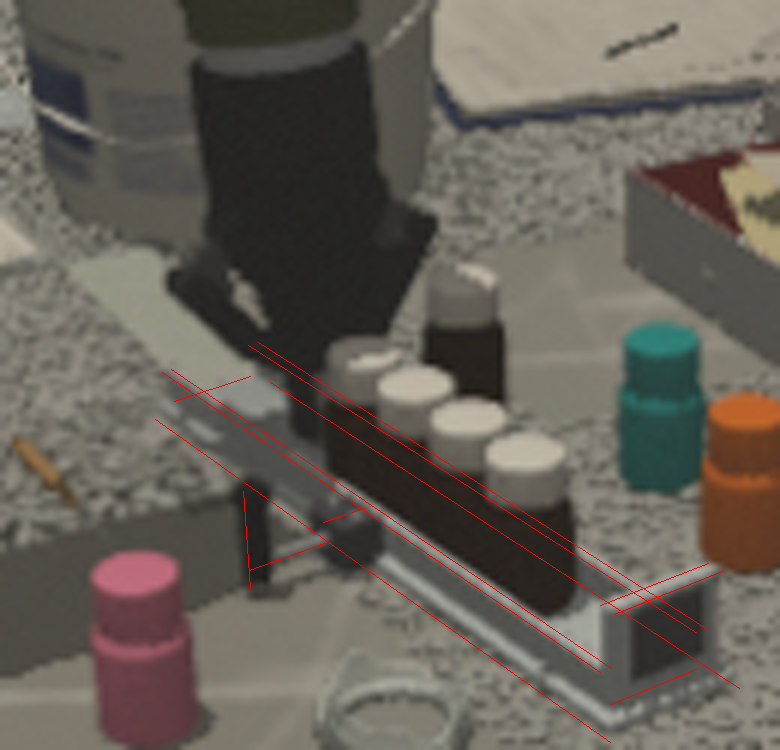

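Emit:
send_rows:
  deltas:
    - [[0.04,-0.3,0,0,0,0],[0.08,-0.6,0,0,0,0],[0.13,-0.9,0,0,0,0],[0.17,-1.2,0,0,0,0],[0.21,-1.5,0,0,0,0],[0.25,-1.8,0,0,0,0],[0.3,-2.1,0,0,0,0],[0.34,-2.4,0,0,0,0],[0.38,-2.7,0,0,0,0],[0.42,-3.0,0,0,0,0],[0.46,-3.3,0,0,0,0],[0.5,-3.6,0,0,0,0]]

```text
clock: 5.0
tcp_pos: [0.5988, 0.0796, 0.0163]
orientation: [0.052, 0.654, 0.753, -0.046]
wrist_force: [-1.5, 1.1, 0.5]
finger_gap: 0.0002
```

```bash
python3 - <<'E'
from ov import *
o=(.6040,.0425);th=np.radians(-81.9)
q=read_camera("side")
draw(q,o,th,"ov_s6.png",(165,105,295,230),6)
s=get_state();print(s["tcp_pos"],s["orientation"],s["wrist_force"])
E
```

```text
[0.59887246 0.07907185 0.01632912] [ 0.05258007  0.65408824  0.75319324 -0.04586783] [1.29832325 0.80263766 0.21166059]
```

View pics/ov_s6.png

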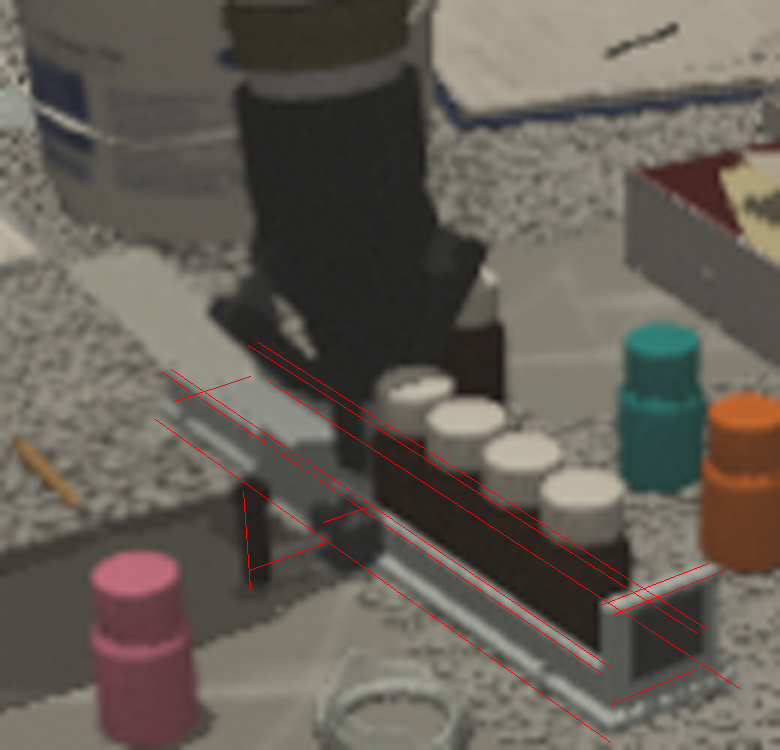

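Emit:
send_rows:
  deltas:
    - [[0.04,-0.3,0,0,0,0],[0.08,-0.6,0,0,0,0],[0.13,-0.9,0,0,0,0],[0.17,-1.2,0,0,0,0],[0.21,-1.5,0,0,0,0],[0.24,-1.7,0,0,0,0],[0.25,-1.8,0,0,0,0]]

```text
clock: 5.75
tcp_pos: [0.6013, 0.0615, 0.0163]
orientation: [0.052, 0.654, 0.753, -0.046]
wrist_force: [-0.4, 1.5, 0.6]
finger_gap: -0.0001
```

Emit:
send_rows:
  deltas:
    - [[0.01,-0.1,0,0,0,0],[0.03,-0.2,0,0,0,0],[0.04,-0.3,0,0,0,0]]

```text
clock: 6.05
tcp_pos: [0.6017, 0.0588, 0.0163]
orientation: [0.052, 0.654, 0.753, -0.046]
wrist_force: [-0.4, 1.1, -0.0]
finger_gap: 0.0004
```

```bash
python3 - <<'E'
from ov import *
o=(.6040,.0425);th=np.radians(-81.9)
q=read_camera("side")
draw(q,o,th,"ov_s7.png",(165,105,295,230),6)
s=get_state();print(s["tcp_pos"],s["orientation"],s["wrist_force"])
E
```

```text
[0.60173034 0.05863793 0.01634194] [ 0.05249992  0.6539543   0.75332343 -0.04573113] [-0.51390322 -0.05223276  1.5912093 ]
```

View pics/ov_s7.png

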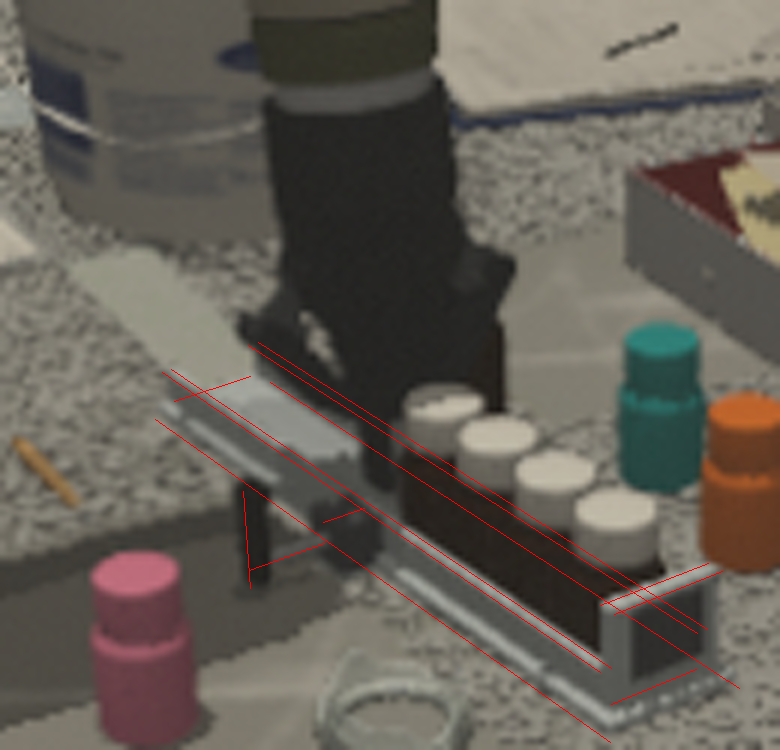

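Not home yet; about 3–5 mm remain. Go on in 1 mm steps, watching the force.

Emit:
send_rows:
  deltas:
    - [[0.01,-0.1,0,0,0,0],[0.03,-0.2,0,0,0,0]]

```text
clock: 6.3
tcp_pos: [0.6019, 0.0568, 0.0163]
orientation: [0.052, 0.654, 0.753, -0.046]
wrist_force: [0.5, 1.6, 0.2]
finger_gap: -0.0
```

Emit:
send_rows:
  deltas:
    - [[0.01,-0.1,0,0,0,0],[0.01,-0.1,0,0,0,0]]

```text
clock: 6.5
tcp_pos: [0.6021, 0.0556, 0.0163]
orientation: [0.052, 0.654, 0.753, -0.046]
wrist_force: [0.1, 0.4, 0.7]
finger_gap: 0.0003
```

Emit:
send_rows:
  deltas:
    - [[0.01,-0.1,0,0,0,0],[0.01,-0.1,0,0,0,0]]

```text
clock: 6.7
tcp_pos: [0.6022, 0.0551, 0.0163]
orientation: [0.052, 0.654, 0.753, -0.045]
wrist_force: [0.5, 3.1, -0.6]
finger_gap: -0.0002
```

Emit:
send_rows:
  deltas:
    - [[0.01,-0.1,0,0,0,0],[0.01,-0.1,0,0,0,0]]

```text
clock: 6.9
tcp_pos: [0.6022, 0.0548, 0.0163]
orientation: [0.052, 0.654, 0.754, -0.045]
wrist_force: [-0.8, 5.3, 0.3]
finger_gap: -0.0001
```

```bash
python3 - <<'E'
from ov import *
o=(.6040,.0425);th=np.radians(-81.9)
q=read_camera("side")
draw(q,o,th,"ov_s8.png",(195,145,295,230),7,[17,55,93,131])
p=read_camera("top");draw(p,o,th,"ov_t8.png",(135,135,295,225),5,[17,55,93,131])
s=get_state();print(s["tcp_pos"],s["orientation"],s["wrist_force"])
E
```

```text
[0.60215562 0.05484855 0.01629626] [ 0.05176357  0.65365018  0.75368215 -0.04500204] [-0.55587507  5.3255363   1.11416185]
```

View pics/ov_s8.png

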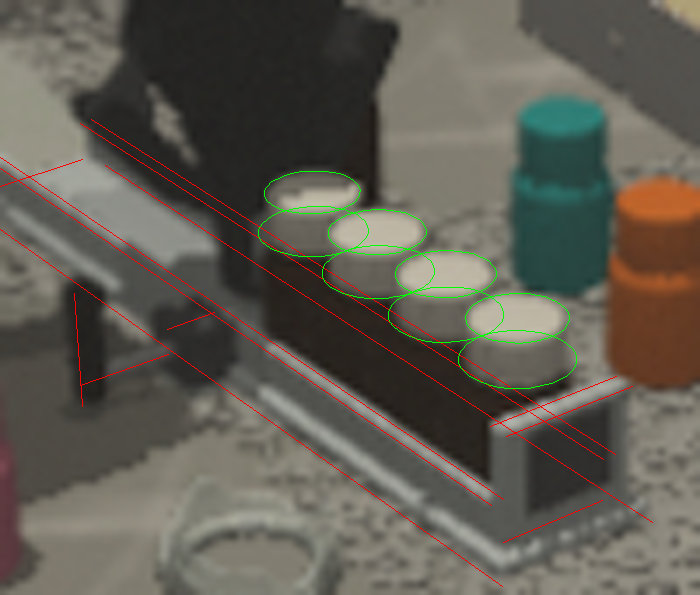

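View pics/ov_t8.png

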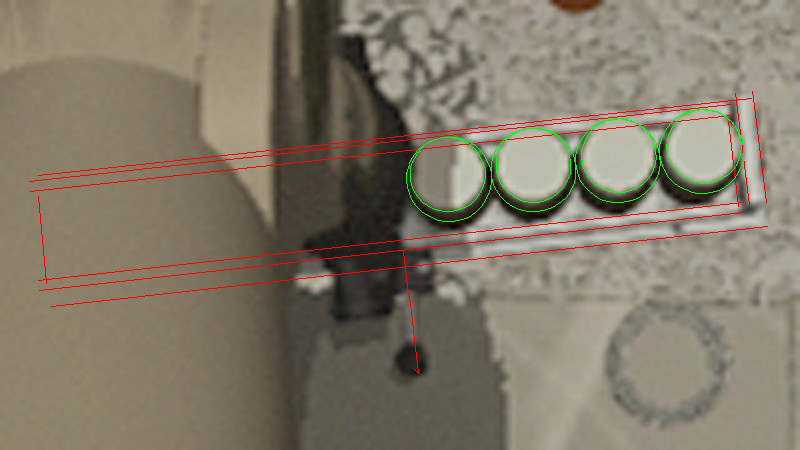

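Emit:
send_rows:
  deltas:
    - [[-0.07,0.5,0,0,0,0],[-0.28,2,0,0,0,0],[-0.56,4,0,0,0,0],[-0.56,4,0,0,0,0],[-0.56,4,4,0,0,0],[-0.56,4,9,7.9,1.1,0],[-0.56,4,12,7.9,1.1,0],[-0.56,4,12,7.9,1.1,0]]

```text
clock: 7.8
tcp_pos: [0.6004, 0.0928, 0.1421]
orientation: [0.004, 0.656, 0.755, 0.003]
wrist_force: [0.9, -0.1, -0.4]
finger_gap: -0.0001
```

```bash
python3 - <<'E'
from ov import *
o=(.6040,.0425);th=np.radians(-81.9)
q=read_camera("side")
draw(q,o,th,"ov_s9.png",(165,105,295,230),6,[17,55,93,131])
s=get_state();print(s["tcp_pos"],s["orientation"],s["wrist_force"],s["joint_pos"])
E
```

```text
[0.59884822 0.0931844  0.13931935] [0.00252889 0.6559041  0.75483794 0.00175937] [-0.85611631  0.37498612 -0.94984857] [ 2.23793306e-02  4.07630289e-01 -4.53005324e-02  1.11175603e+00
 -7.98252253e-04  1.45314461e+00]
```

View pics/ov_s9.png

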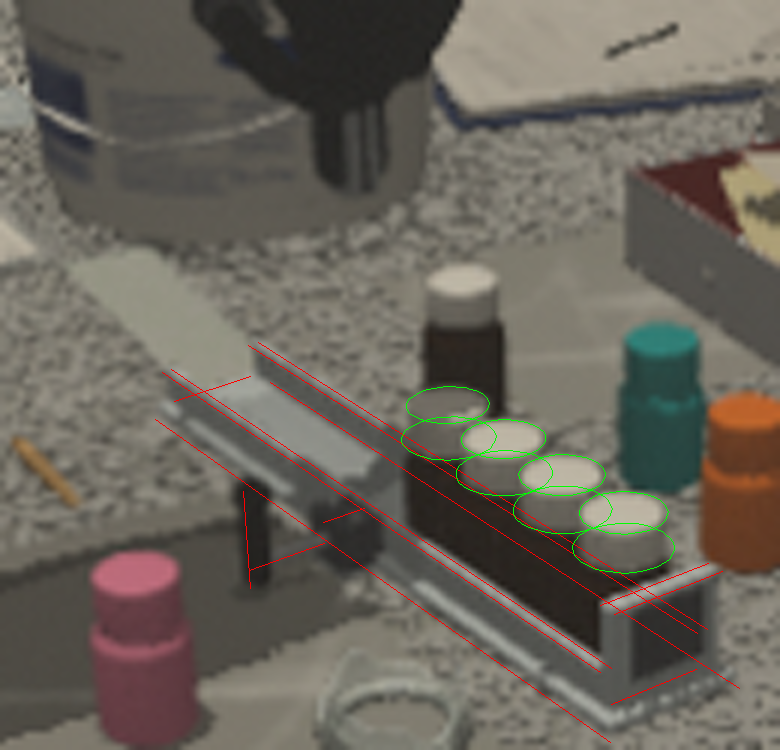

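Emit:
send_rows:
  deltas:
    - [[-3,-1.7,0,0,0,8],[-6,-3.4,0,0,0,16],[-9,-5,0,0,0,24],[-10.7,-5.9,0,0,0,32],[-10.7,-5.9,0,0,0,40],[-10.7,-5.9,0,0,0,48],[-10.7,-5.9,0,0,0,56],[-10.7,-5.9,0,0,0,64],[-10.7,-5.9,0,0,0,72],[-10.7,-5.9,0,0,0,80],[-10.7,-5.9,0,0,0,88],[-10.7,-5.9,0,0,0,90]]

```text
clock: 9.05
tcp_pos: [0.4884, 0.035, 0.1347]
orientation: [-0.002, -0.073, 0.997, -0.0]
wrist_force: [-0.7, 0.8, 1.3]
finger_gap: 0.0001
```

```bash
python3 - <<'E'
from ov import *
o=(.6040,.0425);th=np.radians(-81.9)
q=read_camera("side")
draw(q,o,th,"ov_s10.png",(165,105,295,230),6)
s=get_state();print(s["tcp_pos"],s["orientation"],s["wrist_force"],s["joint_pos"])
print((proj(q,s["tcp_pos"])-[165,105])*6)
E
```

```text
[0.48843004 0.03503404 0.13467956] [-1.52046252e-03 -7.22030230e-02  9.97388796e-01 -4.47460541e-05] [-0.60162341  0.19672403 -0.43891154] [-9.21366348e-02  2.05388518e-01 -3.41399525e-01  1.02699356e+00
 -5.85971816e-04 -2.36667740e-01]
[149.36829912 315.54228586]
```

View pics/ov_s10.png

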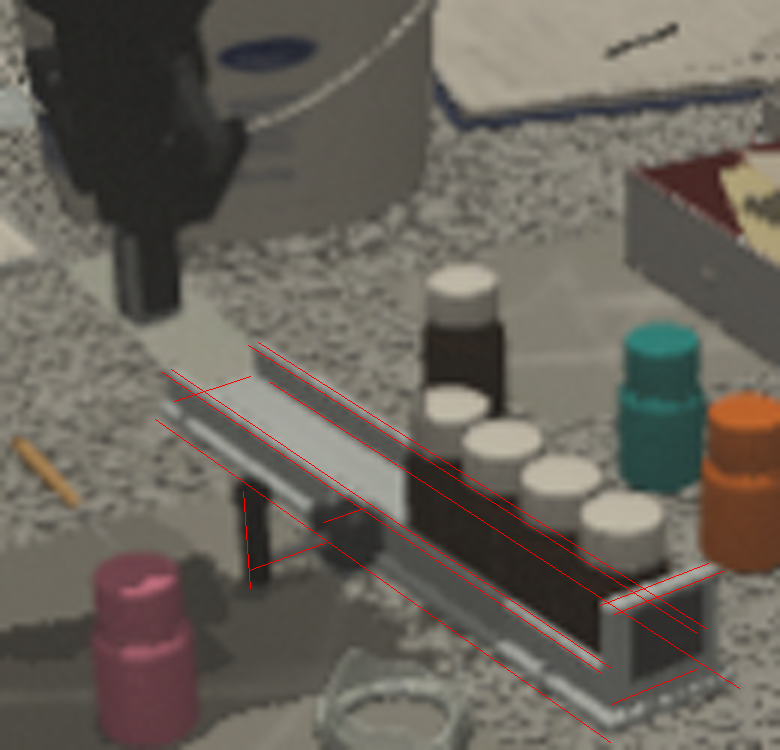

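Emit:
send_rows:
  deltas:
    - [[0,0,-4,0.7,-5,0],[0,0,-8,0.7,-5,0],[0,0,-11,0.7,-5,0],[0,0,-12,0.7,-5,0],[0,0,-12,0.7,-5,0],[0,0,-12,0.7,-5,0]]

```text
clock: 9.7
tcp_pos: [0.4904, 0.0348, 0.017]
orientation: [0.044, -0.07, 0.997, 0.003]
wrist_force: [0.4, 0.8, 1.9]
finger_gap: -0.0001
```

```bash
python3 - <<'E'
from ov import *
o=(.6040,.0425);th=np.radians(-81.9)
q=read_camera("side")
draw(q,o,th,"ov_s11.png",(165,105,295,230),6)
s=get_state();print(s["tcp_pos"],s["orientation"],s["wrist_force"])
print((proj(q,s["tcp_pos"])-[165,105])*6)
E
```

```text
[0.49105743 0.03472929 0.01752296] [ 0.04494564 -0.07037637  0.9965034   0.00283352] [-0.45520682  0.68810718 -0.46087699]
[178.52036973 583.22436145]
```

View pics/ov_s11.png

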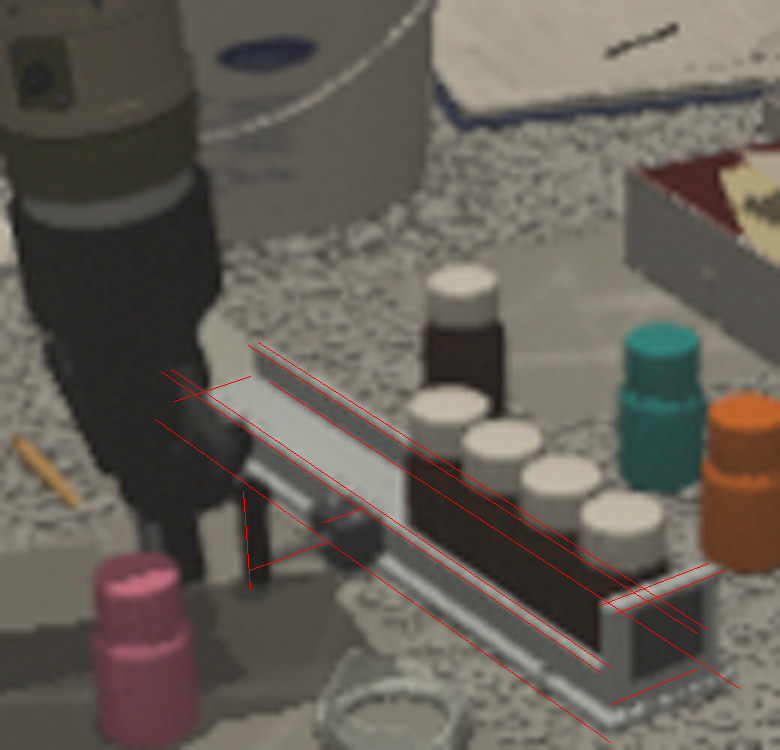

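Emit:
send_rows:
  deltas:
    - [[0.5,0.07,0,0,0,0],[1.0,0.14,0,0,0,0],[1.3,0.19,0,0,0,0],[1.6,0.23,0,0,0,0],[1.9,0.27,0,0,0,0],[2.2,0.31,0,0,0,0],[2.5,0.36,0,0,0,0]]

```text
clock: 10.45
tcp_pos: [0.514, 0.0384, 0.016]
orientation: [0.043, -0.07, 0.997, 0.003]
wrist_force: [-2.5, -0.9, 0.3]
finger_gap: 0.0003
```

Emit:
send_rows:
  deltas:
    - [[0.3,0.04,0,0,0,0],[0.6,0.09,0,0,0,0],[0.9,0.13,0,0,0,0]]

```text
clock: 10.75
tcp_pos: [0.5235, 0.0397, 0.0161]
orientation: [0.044, -0.07, 0.997, 0.003]
wrist_force: [-2.0, -0.9, -0.2]
finger_gap: -0.0001
```

```bash
python3 - <<'E'
from ov import *
o=(.6040,.0425);th=np.radians(-81.9)
q=read_camera("side")
draw(q,o,th,"ov_s12.png",(165,105,295,230),6)
s=get_state();print(s["tcp_pos"],s["orientation"],s["wrist_force"])
E
```

```text
[0.52421369 0.03971312 0.01623278] [ 0.0439909  -0.0703701   0.9965458   0.00305251] [-1.65919692 -0.91813393 -1.15936904]
```

View pics/ov_s12.png

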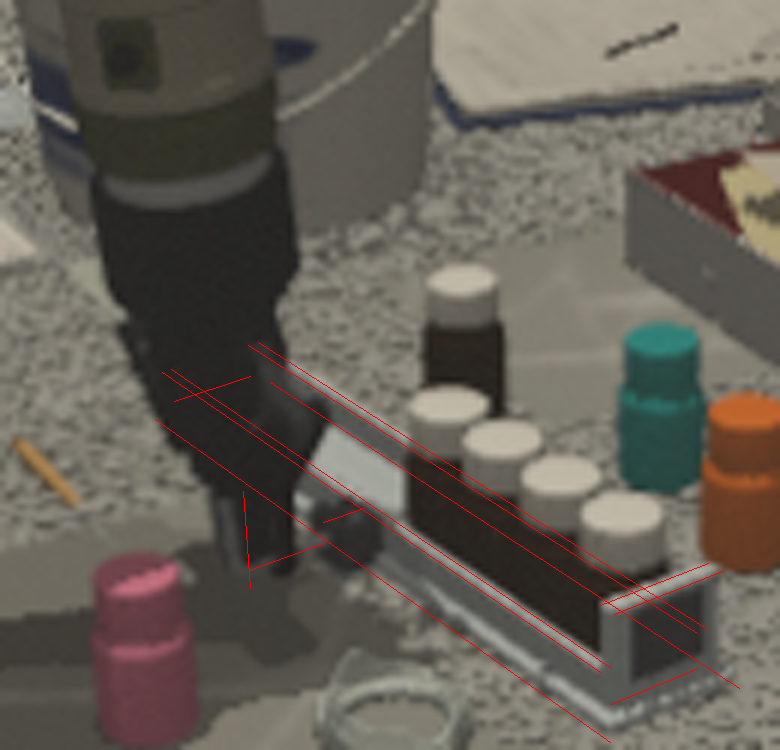

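Emit:
send_rows:
  deltas:
    - [[0.2,0.03,0,0,0,0],[0.4,0.06,0,0,0,0],[0.6,0.09,0,0,0,0]]

```text
clock: 11.1
tcp_pos: [0.5296, 0.0406, 0.0162]
orientation: [0.044, -0.07, 0.997, 0.003]
wrist_force: [-1.6, -1.2, 0.5]
finger_gap: 0.0001
```

Emit:
send_rows:
  deltas:
    - [[0.1,0.01,0,0,0,0],[0.2,0.03,0,0,0,0]]

```text
clock: 11.3
tcp_pos: [0.5317, 0.0409, 0.0162]
orientation: [0.044, -0.07, 0.997, 0.003]
wrist_force: [-2.4, -1.3, -1.7]
finger_gap: 0.0
```

Emit:
send_rows:
  deltas:
    - [[0.1,0.01,0,0,0,0],[0.2,0.03,0,0,0,0]]

```text
clock: 11.5
tcp_pos: [0.5337, 0.0411, 0.0163]
orientation: [0.044, -0.07, 0.997, 0.003]
wrist_force: [-1.3, -1.0, -1.3]
finger_gap: 0.0003
```

Emit:
send_rows:
  deltas:
    - [[0.1,0.01,0,0,0,0],[0.2,0.03,0,0,0,0]]

```text
clock: 11.7
tcp_pos: [0.5357, 0.0415, 0.0163]
orientation: [0.044, -0.07, 0.997, 0.003]
wrist_force: [-2.4, -2.1, -0.7]
finger_gap: -0.0001
```

Emit:
send_rows:
  deltas:
    - [[0.1,0.01,0,0,0,0],[0.1,0.01,0,0,0,0]]

```text
clock: 11.9
tcp_pos: [0.5369, 0.0417, 0.0164]
orientation: [0.044, -0.07, 0.997, 0.003]
wrist_force: [-1.5, -1.7, -0.2]
finger_gap: -0.0004
```

Emit:
send_rows:
  deltas:
    - [[0.1,0.01,0,0,0,0],[0.1,0.01,0,0,0,0]]

```text
clock: 12.1
tcp_pos: [0.5376, 0.0418, 0.0163]
orientation: [0.044, -0.07, 0.997, 0.003]
wrist_force: [-2.5, -1.8, -0.4]
finger_gap: -0.0001
```

Emit:
send_rows:
  deltas:
    - [[0.1,0.01,0,0,0,0],[0.1,0.01,0,0,0,0]]

```text
clock: 12.3
tcp_pos: [0.5377, 0.0418, 0.0162]
orientation: [0.043, -0.07, 0.997, 0.003]
wrist_force: [-5.3, -1.4, 2.7]
finger_gap: -0.0003
```

Emit:
send_rows:
  deltas:
    - [[0.1,0.01,0,0,0,0],[0.1,0.01,0,0,0,0]]

```text
clock: 12.5
tcp_pos: [0.5378, 0.0418, 0.0161]
orientation: [0.042, -0.07, 0.997, 0.003]
wrist_force: [-6.7, -2.3, 3.9]
finger_gap: 0.0001
```

```bash
python3 - <<'E'
from ov import *
o=(.6040,.0425);th=np.radians(-81.9)
q=read_camera("side")
draw(q,o,th,"ov_s13.png",(165,105,295,230),6)
s=get_state();print(s["tcp_pos"],s["orientation"],s["wrist_force"])
E
```

```text
[0.53781906 0.04179379 0.01611922] [ 0.04231057 -0.0703013   0.99662364  0.00297687] [-7.97706071 -1.40942176  4.372543  ]
```

View pics/ov_s13.png

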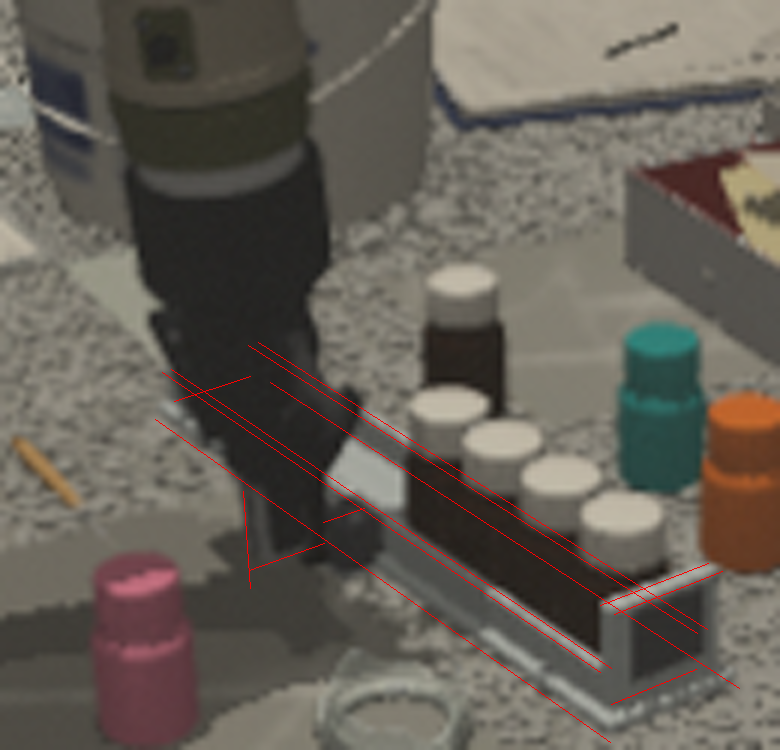

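Emit:
send_rows:
  deltas:
    - [[-0.5,-0.07,0,0,0,0],[-2,-0.28,0,0,0,0],[-4,-0.56,0,0,0,0],[-4,-0.56,0,0,0,0],[-4,-0.56,5,0,0,0],[-4,-0.56,10,-0.7,5,0],[-6,-0.56,14,-0.7,5,0],[-10,-0.56,16,-0.7,5,0],[-13,3,16,-0.7,5,0],[-13,6,16,-0.7,5,0],[-13,9,16,-0.7,5,0]]

```text
clock: 13.65
tcp_pos: [0.4108, 0.1332, 0.1778]
orientation: [0.002, -0.07, 0.998, 0.001]
wrist_force: [1.1, -0.0, 0.4]
finger_gap: 0.0001
```

```bash
python3 - <<'E'
from ov import *
o=(.6040,.0425);th=np.radians(-81.9)
q=read_camera("side");p=read_camera("top")
draw(q,o,th,"ov_s14.png",(165,105,295,230),6,[17,55,93,131])
draw(p,o,th,"ov_t14.png",(135,135,295,225),5,[17,55,93,131]); save(p,"t14.png")
im=cv2.resize(np.ascontiguousarray(q["img"][140:230,180:290,::-1]),None,fx=7,fy=7,interpolation=cv2.INTER_CUBIC);cv2.imwrite("pics/s14c.png",im[:600])
s=get_state();print(s["tcp_pos"],s["wrist_force"],s["clock"])
for P_,n in((p,"top"),(q,"side")):
  for y in(-82,-52): print(n,y,proj(P_,P(o,th,-8,y,50)))
E
```

```text
[0.4111652  0.13484553 0.17742328] [2.02953508 0.26896567 0.74833402] 13.75
top -82 [217.17319215 208.13236699]
top -52 [215.74970703 194.83417571]
side -82 [205.02632318 186.41298819]
side -52 [215.66765582 182.77746704]
```

View pics/s14c.png

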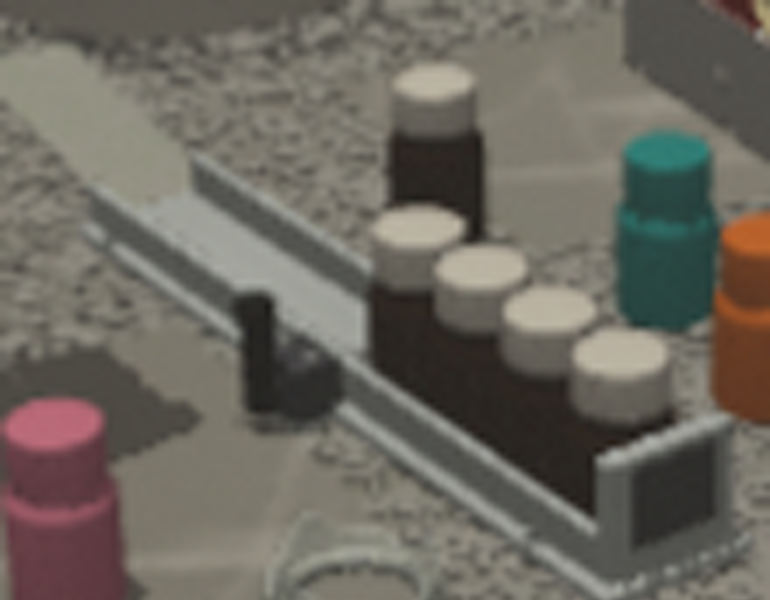

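View pics/ov_t14.png

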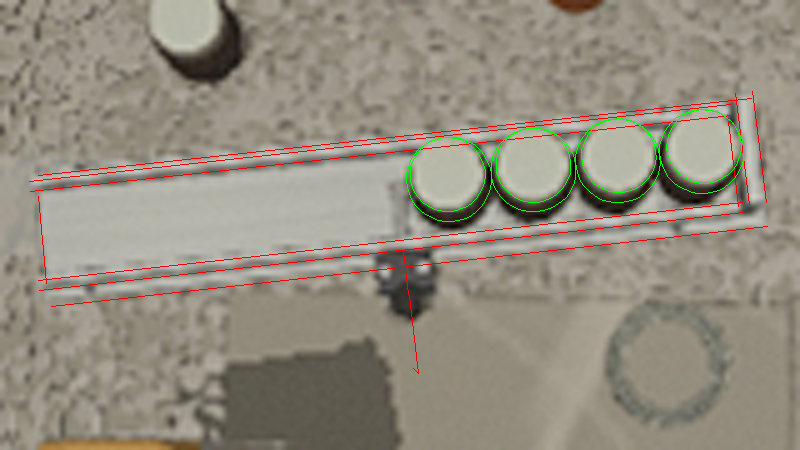

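View pics/t14.png

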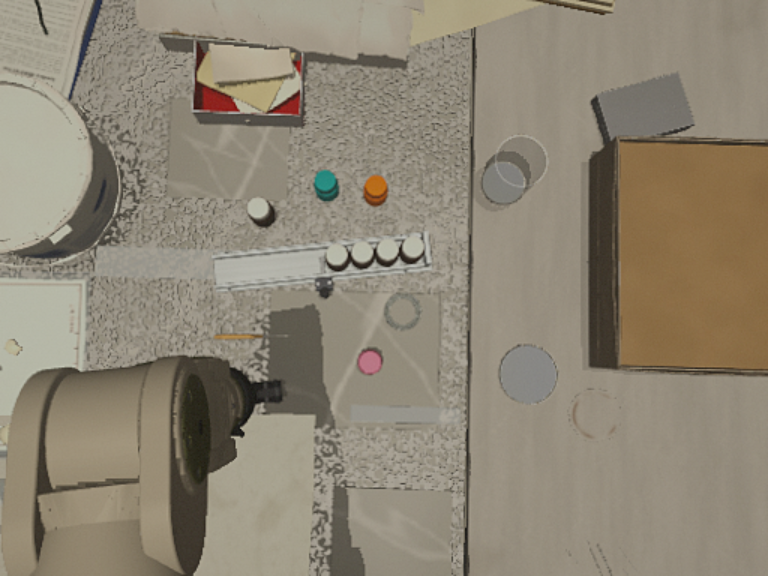

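```bash
python3 - <<'E'
from ov import *
o=(.6040,.0425);th=np.radians(-81.9)
p=read_camera("top");q=read_camera("side");p0=pickle.load(open("top1.pkl","rb"));q0=pickle.load(open("side1.pkl","rb"))
T=[cv2.resize(np.ascontiguousarray(x["img"][160:220,200:240,::-1]),None,fx=9,fy=9,interpolation=cv2.INTER_CUBIC) for x in(p0,p)]
f=lambda X:tuple(int(round(k)) for k in (proj(p,X)-[200,160]+.5)*9)
for y in (-82,-52): cv2.circle(T[1],f(P(o,th,-8,y,50)),3,(0,0,255),-1)
for y in (0,7): cv2.circle(T[1],f(P(o,th,-8,y,14)),3,(0,255,0),-1)
cv2.imwrite("pics/cmp.png",np.hstack(T))
for n,(x,u0) in {"before":(p0,1),"after":(p,1)}.items():
    z=[pd(x,u,v) for v in range(185,215) for u in range(208,226)]
    z=np.array([a for a in z if .044<a[2]<.056]); print(n,len(z),z.mean(0) if len(z) else 0)
for d0,d in((q0,"before"),(q,"after")):
    z=[pd(d0,u,v) for v in range(175,205) for u in range(198,224)]
    z=np.array([a for a in z if .025<a[2]<.056 and a[0]<.572 ]); print(d,len(z),np.median(z,0))
E
```

```text
before 37 [0.52650262 0.03947478 0.04905187]
after 34 [0.55290522 0.04284303 0.04894257]
before 76 [0.52545038 0.0391203  0.03807637]
after 73 [0.55204791 0.04251017 0.03823299]
```

View pics/cmp.png

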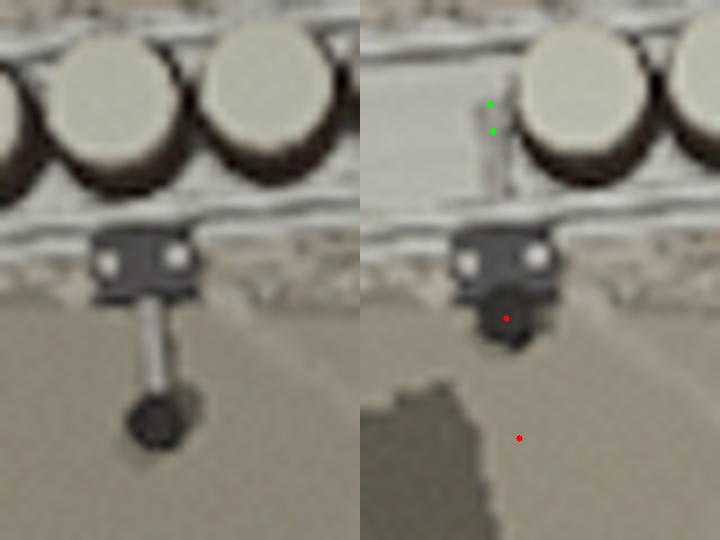

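```bash
python3 - <<'E'
from workcell import *
print(hand_in()); s=get_state(); print(s["clock"])
E
```

```text
the job is handed in; nothing more can be done
None
the job is handed in; nothing more can be done
```

The row of four vials is home against the end stop and the bolt is fully in behind the last vial. I handed the job in at about 14 s on the robot's clock.

- **Row:** I pushed vial 4 low on its body with the closed fingertips, the tool leaned back 8°. The readings showed about 1–3 N while it slid. At the end the force rose to 5.3 N with no further movement. The pictures from both cameras then showed all four vials upright and touching, at their home positions.
- **Bolt:** I pushed the knob in at about 2 N until it stopped hard; the last reading was 8 N. The knob rests against the guide block, within about 2 mm of rail y = -52 mm. The rod shows across the channel behind vial 4, past the centre line.
- **Surroundings:** By eye, the spare vial, ring foot, needle holder, the other loose items and the look-alike vials stood where they began. The arm was clear of everything when I handed in.
- **One disagreement:** Both cameras measured only about 26.6 mm of knob travel instead of 30 mm. The knob appeared to start about 4 mm further in than stated. Because of the hard stop and the final position, I took the bolt as fully in.

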